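Screw the end cap onto the tape-roll holder, back it off a quarter turn and hold it

ROBOT

A 6-joint arm with a two-finger parallel gripper is mounted at the origin on a cart in front of the work surface, level with it; the furniture and walls round the work are solid. World frame = base frame: x ahead of the robot, y to its left, z up, the work surface at z = 0. Lengths are in m, angles in degrees, forces in N, time in s.
With the tool pointing down it reaches from about 0.375 to 0.9 m from the base axis. Payload 3.1 kg.
Tool frame: the origin (TCP) lies on the centre line of the jaws, within the pads' length; the fingertips stand 25 mm ahead of it and the grasp point (between the pads) lies 6 mm ahead of it; z points along the fingers, y is the line along which they close (so a half turn about z gives the same grasp; the last joint's range is limited). The gripper opens to 87 mm and grips with 3 to 60 N. Pads are 19 mm wide; open, the fingers measure 117 mm over their backs; the gripper's body (75 mm by 190 mm) begins 51 mm behind the grasp point.
Start: joints at [-74.685, 30.224, 82.088, -0, 67.689, -10.227], TCP at [0.27, -0.564, 0.213] pointing down, gripper open.
Joint ranges: [-176.69, 176.69], [-43.24, 126.21], [12.49, 139.97], [-82, 262], [0, 151.66], [-163.58, 163.58]. Speed limits (degrees/s): [159.86, 159.86, 180, 180, 180, 180].

INTERFACE

Orientations are given as a 3x3 rotation matrix whose columns are the frame's x, y, z axes.
In Python, from rig import read_state, capture, camera_params, hand_in gives the robot as it stands.
- The arm moves only by the tool apply_moves, never from a script. Its argument "rows" is a list of rows, each an object of numbers: "x", "y", "z": the shift along the tool's x, y, z in mm; "rx", "ry", "rz": the turn, a rotation vector about the tool's x, y, z in units of 6 degrees (1.0 is 6 degrees); "claw": the closure in counts, from 0 (fully open) to 255 (shut). A call has 1 to 10 rows; each row is the pose to reach, as a shift and turn from the pose commanded when the call began, along the tool's axes at that moment; what a row does not reach only later rows make up. A row lasts 1/8 s, in which the tool goes at most 62.5 mm and 10.7 degrees, less where a joint would pass 70% of its speed; a pose out of reach is approached as far as the arm can. A call with a gripper value outside its range is refused whole. The fingers move at their own pace and stop on an object; the grip force is fixed at half the most. Time passes only in rows, so rows that repeat a pose let the fingers close. It gives the time, the measured TCP pose, the force, the opening and the grip force at its end, in the units of the state.
- read_state(): the state, without advancing time (a new reading comes with each control period).
- capture(name): name is "scene" or "top" or "wrist"; returns (picture, depth): 480x640x3 uint8, red, green, blue; 480x640 float32, m along the optical axis (not along the pixel's ray), 0 where there is no reading.
- camera_params(name): a dict with "fx", "fy", "cx", "cy" (pixels), "D" ([k1, k2, p1, p2, k3] as OpenCV has them; the pictures are not rectified), "xyz" and "orientation" of the camera in the world. Camera axes: x right, y up, looking along -z (the intrinsics and any distortion apply to the point x, -y, -z); pixel columns grow to the right and rows downward; lengths in m; the calibration is good to about 2 mm. A picture is of the moment at which its call begins: read the wrist's pose just before it. camera_params takes no time and is no camera call; for the wrist camera it gives the pose at the moment of the call.
- hand_in(): hands the job in; it is judged then, once.
The state is a dict: "time_s": time; "joint_positions": joint angles; "qvel": joint speeds; "tau": joint torques, N m; "position": TCP position; "tcp_rot": TCP orientation; "force": force on the tool from outside, world axes, zero at the start; "moment": the same for the moment, N m; "opening": opening from 0.0 (shut) to 1.0 (fully open); "grasp_force": force on a finger pad.
Only numpy, scipy, OpenCV 4.12 (cv2) and the standard library are available. Lean on these libraries where they do the work, as an engineer would, in place of code of your own. Each camera call takes 0.05 s, during which the arm holds its last target. There are 200 camera calls.

TASK

The tape roll on the holder needs its end cap: pick up the loose orange knurled cap, set it upright over the threaded spindle and screw it down clockwise until it bottoms out on the stop at the end of its thread. Then back it off a quarter turn so that the roll is free to spin, and finish while still gripping the cap there, holding it still. Leave the blue parts bin and the two bottles where they are.

Things in the scene. Friction and masses are not known exactly. Their poses are not given: they have to be found in the camera images.
- cap_mid (a point): Centre of the loose end cap (60 g or so), standing open side down. 46 mm high; top 16 mm: solid orange knurled head, 45 mm diameter (grip here, head centre 15 mm above this point); below: black skirt, 43 mm outside, 38 mm bore, rim 23 mm below this point. z up; x along the white line on top. Two lugs in the bore at +x and -x, tips 28 mm apart, 6 mm above the rim: half a turn looks and works alike.
- holder: Tape-roll holder, fixed, its yaw varies. Origin under its centre on the worktop, z up. Dark base of 110 mm diameter, brown tape roll (92 mm, top 58 mm up), aluminium plate of 82 mm (top 62 mm up), steel threaded spindle in the middle. None of it moves. Its x axis runs through the two red marks on the plate.
- spindle_tip (a point): Top of the upright spindle, 92 mm above the worktop. Cone tip 16 mm wide, 26 mm core from 7 mm below, thread ridges 34 mm wide from 13 mm below. Two-start right-hand thread, 16 mm a turn, about 1 mm play; clockwise from above goes down. Lowered onto it, a cap rests on the ridges with cap_mid 94 to 102 mm up, half to one turn to go; it turns easily and stays where it is left.
- cap_home (a point): Where cap_mid is when the cap has bottomed: on the spindle axis, 86 mm above the worktop (rim 1 mm above the plate). A hard stop ends the thread there, with the white line along the holder's x axis, either way round; the grip then slips or the force rises. A quarter turn back, cap_mid is 4 mm higher and the white line lies across.
- plate_mark (a point): One of the two short red marks on the aluminium plate, at the holder's +x, 33 mm from the axis and 62 mm up (the other is opposite). At the stop the cap's white line points at them.
- bin_2_mid (a point): Blue open parts bin, 142 x 104 x 62 mm, loose; point half-way up its middle. Leave alone.
- flux_bottle_mid (a point): Small brown dropper bottle, 34 mm diameter, 102 mm high, loose; point half-way up. Leave alone.
- ipa_bottle_mid (a point): Blue and white round bottle, 65 mm diameter, 97 mm high, loose; point half-way up. Leave alone.
Things that resemble listed ones, but are neither listed nor needed, are in the scene too. Of the things that look like the part that bears cap_mid, take the one that is farthest to the robot's right at the start.

How it is judged (in metres and radians):
On the way:
1. the cap is screwed down to the stop at the end of its thread (horizontal distance between cap_mid and holder below 0.004 m and z of cap_mid in the frame of holder below 0.088 m and angle between cap_mid's own z axis and vertical below 0.12 rad and angle between the x axis of cap_mid and the x axis of holder, either way round below 0.2 rad), for 0.1 s.
At the end, for the whole second after the job is handed in: After reaching the stop (within 0.2 rad, centre below 88 mm), the cap is a quarter turn back (within 0.35 rad, centre 87.5 to 92.5 mm up), on the axis within 4 mm, upright within 0.12 rad, at rest, gripped with over 2 N; bin and bottles moved under 20 mm (horizontal distance between cap_mid and holder below 0.004 m and z of cap_mid in the frame of holder between 0.0875 and 0.0925 m and angle between cap_mid's own z axis and vertical below 0.12 rad and angle between the x axis of cap_mid and the x axis of holder, either way round above 1.22 rad and contact force between the fingers and cap above 2 N and linear speed of cap below 0.02 m/s and angular speed of cap below 0.2 rad/s and distance of each of bin_2_mid, flux_bottle_mid, ipa_bottle_mid from where it was at the start of the episode below 0.02 m); the arm keeps its last pose, push and grip.
It fails at once if the parts bin is pushed away (distance of bin_2_mid from where it was at the start of the episode above 0.03 m).
It fails at once if the dropper bottle is pushed or knocked over (distance of flux_bottle_mid from where it was at the start of the episode above 0.03 m).
It fails at once if the blue bottle is pushed or knocked over (distance of ipa_bottle_mid from where it was at the start of the episode above 0.03 m).
It also fails if it takes over 64 s, if anything falls off the work surface, if the arm or the gripper's body presses on something with over 40 N, if the wrist force passes 120 N, or if a joint passes its speed limit or range.

## Working session

There is one attempt and no reset: what is moved stays moved. The work goes in short steps, Python scripts to look and compute and a tool call to move; the robot and the scene stay as the last step left them, time stands still between calls to the robot, and variables do not carry over. Pictures are saved under pics/ and viewed, at most 10 in all, crops included, and the job is handed in when it is done.

Besides the shell and the picture viewer there is one more tool, called after "Call:" in YAML: its name, and indented under it one key for each argument. apply_moves: Moves the arm, as the interface text tells. Its arguments: {"type":"object","properties":{"rows":{"type":"array"}},"required":["rows"]}

```bash
mkdir -p pics
cat > h.py <<'E'
import numpy as np, cv2
from rig import *
def snap(n,f):
    p=camera_params(n); im,d=capture(n); cv2.imwrite('pics/'+f+'.png',im[:,:,::-1]); np.savez('pics/'+f+'.npz',im=im,d=d,**{k:np.array(v) for k,v in p.items()})
    return im,d,p
def load(f): return np.load('pics/'+f+'.npz')
def world(p,u,v,d):
    K=np.array([[p['fx'],0,p['cx']],[0,p['fy'],p['cy']],[0,0,1]],float)
    q=cv2.undistortPoints(np.stack([np.ravel(u),np.ravel(v)],-1).astype(float)[:,None],K,np.array(p['D'],float))[:,0]
    d=np.ravel(d)
    c=np.stack([q[:,0]*d,-q[:,1]*d,-d],-1)
    return c@np.array(p['orientation']).T+np.array(p['xyz'])
def ray_z(p,u,v,z):
    a=world(p,u,v,np.ones(np.size(u))); o=np.array(p['xyz'])
    return o+(a-o)*((z-o[2])/(a[:,2]-o[2]))[:,None]
E
python3 - <<'E'
from h import *
snap('top','top0'); snap('scene','scene0')
s=read_state();print(s['time_s'],s['position'],s['tcp_rot'],s['force'])
for n in('top','scene','wrist'):
    p=camera_params(n);print(n,p['xyz'],p['orientation'],p['fx'])
E
```

```text
0.1 [ 0.26932739 -0.56323697  0.21248697] [[ 9.02263703e-01  4.31184346e-01 -5.20121747e-04]
 [ 4.31184527e-01 -9.02261821e-01  1.87363498e-03]
 [ 3.38596078e-04 -1.91478128e-03 -9.99998109e-01]] [ 0.27375782 -0.1064204  -0.13440987]
top [ 0.41587276 -0.2566641   0.93690924] [[ 5.54599479e-04  9.94976220e-01 -1.00110014e-01]
 [-9.99769599e-01  2.69983666e-03  2.12945887e-02]
 [ 2.14578900e-02  1.00075139e-01  9.94748474e-01]] 497.77737798457383
scene [ 0.0123877  -0.87973863  0.76392456] [[ 0.77205906  0.42502672 -0.47252205]
 [-0.63534818  0.49738091 -0.5907156 ]
 [-0.01604647  0.75628336  0.65404739]] 514.542416893587
wrist [ 0.33882759 -0.53129863  0.38351931] [[ 0.4306782   0.86612514  0.25366028]
 [-0.90250358  0.41390483  0.11903812]
 [-0.0018893  -0.28019644  0.95994082]] 408.6342215639989
```

View pics/top0.png

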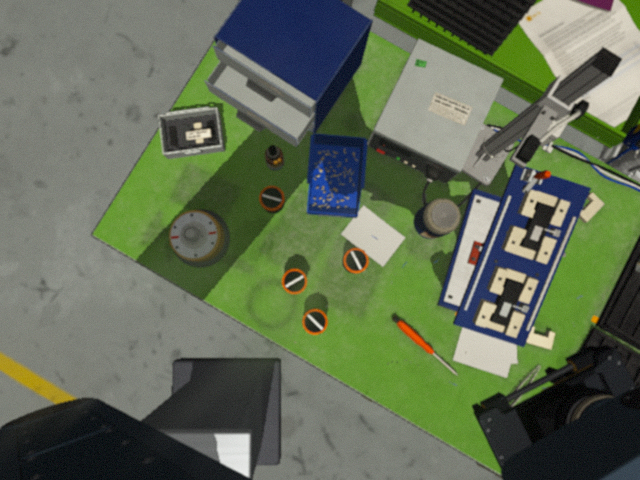

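View pics/scene0.png

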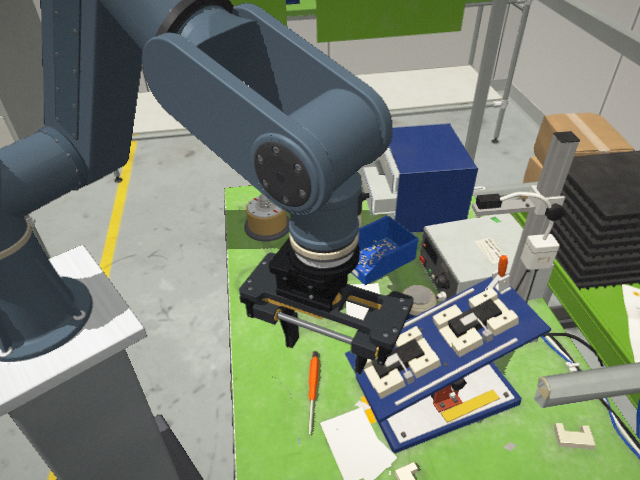

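Run:
```python
from h import *
L=load('top0');im=L['im'][:,:,::-1]
a=cv2.resize(im[170:345,250:400],None,fx=3.4,fy=3.4,interpolation=cv2.INTER_CUBIC)
b=cv2.resize(im[200:275,160:235],(280,280),interpolation=cv2.INTER_CUBIC)
c=cv2.resize(im[190:245,405:465],(280,257),interpolation=cv2.INTER_CUBIC)
o=np.zeros((600,800,3),np.uint8);o[:a.shape[0],:a.shape[1]]=a;o[:280,515:795]=b;o[300:557,515:795]=c
cv2.imwrite('pics/crop1.png',o)
d=L['d']
for u,v in((355,260),(315,321),(294,281),(272,198),(195,236),(440,215),(274,156)):
    w=world(L,u,v,d[v,u]);print((u,v),w.round(4))
```

```text
(355, 260) [[ 0.4612 -0.3478  0.0485]]
(315, 321) [[ 0.3535 -0.2763  0.0491]]
(294, 281) [[ 0.4237 -0.239   0.0479]]
(272, 198) [[ 0.5729 -0.1985  0.0477]]
(195, 236) [[ 0.4994 -0.071   0.0897]]
(440, 215) [[ 0.5366 -0.4906  0.0928]]
(274, 156) [[ 0.6429 -0.2032  0.0764]]
```

View pics/crop1.png

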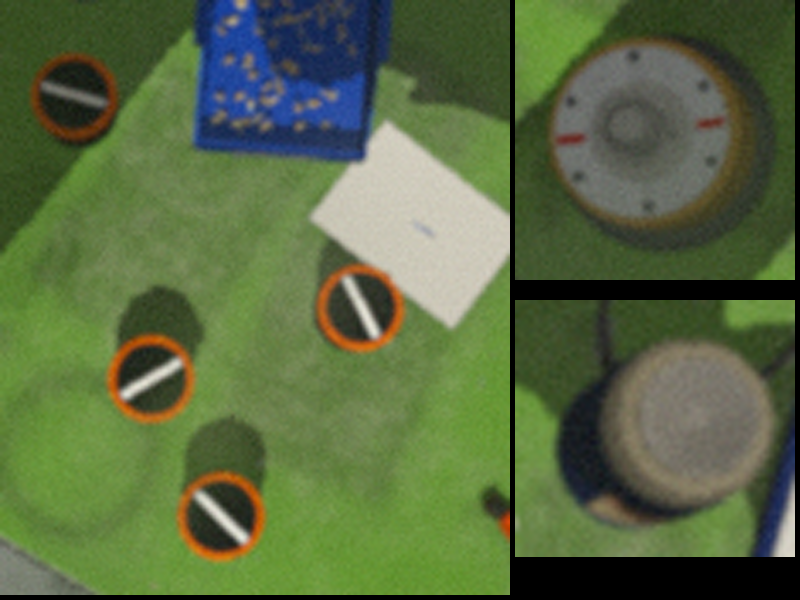

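Candidates at (272,198), (294,281), (315,321), (355,260). All stand upright with orange rim and white line; the farthest right is (355,260). The red marks sit at about (175,237) and (212.5,233).

```bash
cat >> h.py <<'E'
def ang(a): return np.degrees(np.arctan2(a[1],a[0]))
def cmd(x,y,z,yaw,s=None):
    "shift in mm tool axes, rz units for TCP target, tool down, yaw of tool x"
    s=s or read_state();R=np.array(s['tcp_rot']);d=R.T@(np.array([x,y,z])-s['position'])*1000
    y0=ang(R[:,0]);dz=-((yaw-y0+180)%360-180)
    print('now',np.round(s['position'],4),'yaw',round(y0,2),'t',s['time_s'],'-> shift',d.round(2),'rz',round(dz/6,3))
E
python3 - <<'E'
from h import *
L=load('top0')
c=ray_z(L,355.9,260.6,.046)[0]
l=ray_z(L,np.array([351.8,360.6]),np.array([252.4,269.1]),.046)
m=ray_z(L,np.array([175.,212.5]),np.array([237.2,232.9]),.062)
t=ray_z(L,190.8,233.5,.092)
print(c,ang(l[0]-l[1]),np.hypot(*(l[0]-l[1])[:2]));print(m,m.mean(0),np.hypot(*(m[0]-m[1])[:2]),ang(m[0]-m[1]),t)
cmd(c[0],c[1],.16,86)
E
```

```text
[ 0.46020502 -0.3496895   0.046     ] 27.50888922781713 0.033738290896746556
[[ 0.49997418 -0.02995847  0.062     ]
 [ 0.50775314 -0.09544616  0.062     ]] [ 0.50386366 -0.06270231  0.062     ] 0.06594808127068626 96.77414056025484 [[ 0.50347491 -0.06426444  0.092     ]]
now [ 0.2693 -0.5632  0.2125] yaw 25.54 t 0.1 -> shift [ 264.28 -110.27   52.79] rz -10.076
```

Call:
apply_moves:
  rows:
    - {"x": 20,"y": -8,"z": 0,"rz": -0.8,"claw": 60}
    - {"x": 60,"y": -25,"z": 0,"rz": -2.4,"claw": 60}
    - {"x": 105,"y": -44,"z": 5,"rz": -4,"claw": 60}
    - {"x": 150,"y": -63,"z": 15,"rz": -5.6,"claw": 60}
    - {"x": 195,"y": -82,"z": 25,"rz": -7.2,"claw": 60}
    - {"x": 235,"y": -98,"z": 35,"rz": -8.8,"claw": 60}
    - {"x": 258,"y": -108,"z": 40,"rz": -10,"claw": 60}
    - {"x": 264,"y": -110,"z": 43,"rz": -10.1,"claw": 60}
    - {"x": 264,"y": -110,"z": 43,"rz": -10.1,"claw": 60}
    - {"x": 264,"y": -110,"z": 43,"rz": -10.1,"claw": 60}

```text
validation failed for argument at $.ro...
```

Run:
```python
from h import *
s=read_state();print(s['position'],ang(np.array(s['tcp_rot'])[:,0]),s['joint_positions'],s['opening'],s['qvel'])
im,d,p=snap('wrist','w1')
cv2.imwrite('pics/w1b.png',im[:,:,::-1])
o=np.array(p['orientation']);K=np.array([[p['fx'],0,p['cx']],[0,p['fy'],p['cy']],[0,0,1]])
q=o.T@(np.array([.4602,-.3497,.046])-p['xyz']);print(p['cx']+p['fx']*q[0]/-q[2],p['cy']-p['fy']*q[1]/-q[2])
```

```text
[ 0.26932739 -0.56323697  0.21248697] 25.542758273101043 [-7.46850027e+01  3.02718924e+01  8.21492749e+01 -4.19682562e-04
  6.76902431e+01 -1.02276198e+01] 0.9989036525744448 [-0.0633042  -0.0941045  -0.24800834 -0.0315559  -0.01378363 -0.01233401]
151.77560432074762 -176.75647448057236
```

View pics/w1.png

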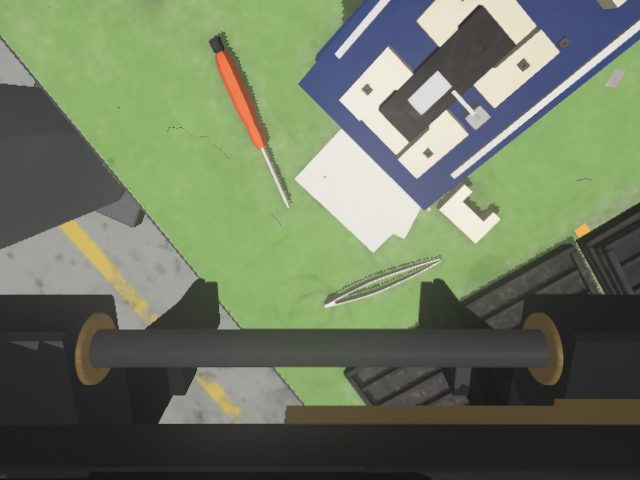

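The picture shows the start view unmoved (screwdriver (240,100), tweezers (385,280)): the call was refused. I'll retry with all keys present.

Call:
apply_moves:
  rows:
    - {"x": 20,"y": -8,"z": 0,"rx": 0,"ry": 0,"rz": -0.8,"claw": 60}
    - {"x": 60,"y": -25,"z": 0,"rx": 0,"ry": 0,"rz": -2.4,"claw": 60}
    - {"x": 105,"y": -44,"z": 5,"rx": 0,"ry": 0,"rz": -4,"claw": 60}
    - {"x": 150,"y": -63,"z": 15,"rx": 0,"ry": 0,"rz": -5.6,"claw": 60}
    - {"x": 195,"y": -82,"z": 25,"rx": 0,"ry": 0,"rz": -7.2,"claw": 60}
    - {"x": 235,"y": -98,"z": 35,"rx": 0,"ry": 0,"rz": -8.8,"claw": 60}
    - {"x": 258,"y": -108,"z": 40,"rx": 0,"ry": 0,"rz": -10,"claw": 60}
    - {"x": 264,"y": -110,"z": 43,"rx": 0,"ry": 0,"rz": -10.1,"claw": 60}
    - {"x": 264,"y": -110,"z": 43,"rx": 0,"ry": 0,"rz": -10.1,"claw": 60}
    - {"x": 264,"y": -110,"z": 43,"rx": 0,"ry": 0,"rz": -10.1,"claw": 60}

```text
time_s: 1.4
position: [0.4598, -0.352, 0.1705]
tcp_rot: [[0.07, 0.998, 0.0], [0.998, -0.07, -0.001], [-0.001, 0.0, -1.0]]
force: [1.1, 0.3, 0.3]
opening: 0.766
grasp_force: 0.0
```

Run:
```python
from h import *
s=read_state();print(s['position'],ang(np.array(s['tcp_rot'])[:,0]),s['joint_positions'],s['opening'])
im,d,p=snap('wrist','w2')
o=np.array(p['orientation']);K=np.array([[p['fx'],0,p['cx']],[0,p['fy'],p['cy']],[0,0,1]])
q=o.T@(np.array([.4602,-.3497,.046])-p['xyz']);print(p['xyz'],p['cx']+p['fx']*q[0]/-q[2],p['cy']-p['fy']*q[1]/-q[2])
```

```text
[ 0.45976787 -0.3519568   0.17051374] 86.0127851705014 [-4.84758493e+01  2.97042253e+01  9.13402610e+01 -2.28302412e-02
  5.89232926e+01 -4.44768583e+01] 0.7659050667983142
[ 0.46509873 -0.27602017  0.34150897] 319.15143940607595 220.4210733438199
```

View pics/w2.png

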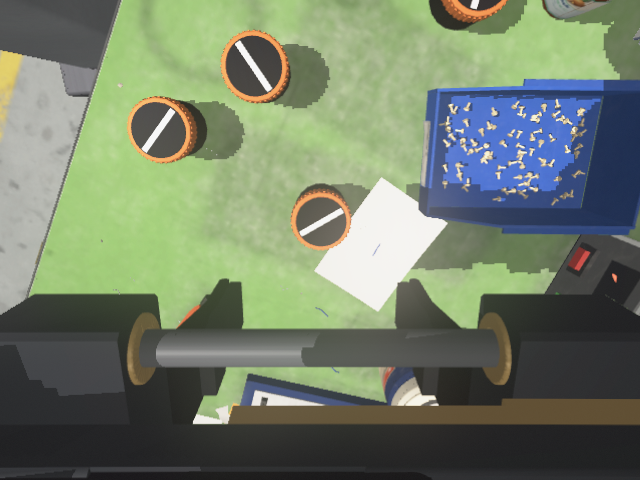

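Wrist view: cap top centred at about (321,218), line ends (302,234) and (342,210). This matches the prediction (319,220).

Run:
```python
from h import *
L=load('w2');im=L['im'];d=L['d']
dk=(im.max(2)<100).astype(np.uint8); wh=(im.min(2)>150)
# dark disc + white line: component in the window, top-plane pixels
sub=np.zeros_like(dk);sub[185:255,285:358]=1
P=world(L,*np.meshgrid(np.arange(640),np.arange(480)),d).reshape(480,640,3)
top=(sub>0)&(abs(P[:,:,2]-np.median(P[214:220,312:330,2]))<.004)
q=P[top][:,:2];print('zmed',np.median(P[214:220,312:330,2]),top.sum(), cv2.minEnclosingCircle(q.astype(np.float32)),q.mean(0),q.min(0),q.max(0))
z=.046
w=top&wh; vv,uu=np.nonzero(w);r=ray_z(L,uu,vv,z)[:,:2].astype(np.float32)
l=cv2.fitLine(r,cv2.DIST_HUBER,0,.01,.01).ravel();print('line',ang(l[:2]),r.mean(0),w.sum())
c=r.mean(0).astype(float)
cmd(c[0],c[1],.045,86)
```

```text
zmed 0.04632312437711264 2775 ((0.46118783950805664, -0.3503311276435852), 0.0230582132935524) [ 0.4611811  -0.34941393] [ 0.438233   -0.37321422] [ 0.48413199 -0.32730591]
line 25.535652 [ 0.46192214 -0.35065925] 316
now [ 0.4597 -0.352   0.1706] yaw 86.01 t 1.45 -> shift [  1.55   2.07 125.57] rz 0.002
```

Call:
apply_moves:
  rows:
    - {"x": 1.6,"y": 1.6,"z": 30,"rx": 0,"ry": 0,"rz": 0,"claw": 60}
    - {"x": 1.6,"y": 1.6,"z": 70,"rx": 0,"ry": 0,"rz": 0,"claw": 60}
    - {"x": 1.6,"y": 1.6,"z": 105,"rx": 0,"ry": 0,"rz": 0,"claw": 60}
    - {"x": 1.6,"y": 1.6,"z": 122,"rx": 0,"ry": 0,"rz": 0,"claw": 60}
    - {"x": 1.6,"y": 1.6,"z": 126.5,"rx": 0,"ry": 0,"rz": 0,"claw": 60}
    - {"x": 1.6,"y": 1.6,"z": 126.5,"rx": 0,"ry": 0,"rz": 0,"claw": 60}
    - {"x": 1.6,"y": 1.6,"z": 126.5,"rx": 0,"ry": 0,"rz": 0,"claw": 60}

```text
time_s: 2.33
position: [0.4627, -0.3501, 0.0451]
tcp_rot: [[0.067, 0.998, 0.002], [0.998, -0.067, -0.002], [-0.002, 0.002, -1.0]]
force: [0.0, -0.5, -0.0]
opening: 0.765
grasp_force: 0.0
```

Call:
apply_moves:
  rows:
    - {"x": 0,"y": 0,"z": 0,"rx": 0,"ry": 0,"rz": 0,"claw": 150}
    - {"x": 0,"y": 0,"z": 0,"rx": 0,"ry": 0,"rz": 0,"claw": 255}
    - {"x": 0,"y": 0,"z": 0,"rx": 0,"ry": 0,"rz": 0,"claw": 255}
    - {"x": 0,"y": 0,"z": 0,"rx": 0,"ry": 0,"rz": 0,"claw": 255}
    - {"x": 0,"y": 0,"z": 0,"rx": 0,"ry": 0,"rz": 0,"claw": 255}
    - {"x": 0,"y": 0,"z": 0,"rx": 0,"ry": 0,"rz": 0,"claw": 255}

```text
time_s: 3.08
position: [0.4619, -0.3493, 0.0438]
tcp_rot: [[0.067, 0.998, -0.0], [0.998, -0.067, 0.0], [0.0, -0.0, -1.0]]
force: [-0.2, -0.1, -0.7]
opening: 0.17
grasp_force: 0.0
```

Opening fell to 0.17, well under the 45 mm head, so I'll look.

Run:
```python
from h import *
s=read_state();print(s['position'],s['opening'],s['grasp_force'])
a,_,_=snap('wrist','w3');b,_,_=snap('top','t3')
s=read_state();print(s['opening'],s['grasp_force'])
o=np.zeros((480,800,3),np.uint8);o[:480,:]=0
o[:360,:480]=cv2.resize(a,(480,360));o[:320,480:]=cv2.resize(b[160:360,220:420],(320,320))
cv2.imwrite('pics/c3.png',o[:,:,::-1])
```

```text
[ 0.46193189 -0.34927547  0.04377797] 0.17000437585316147 0.0
0.07526574054865628 0.0
```

View pics/c3.png

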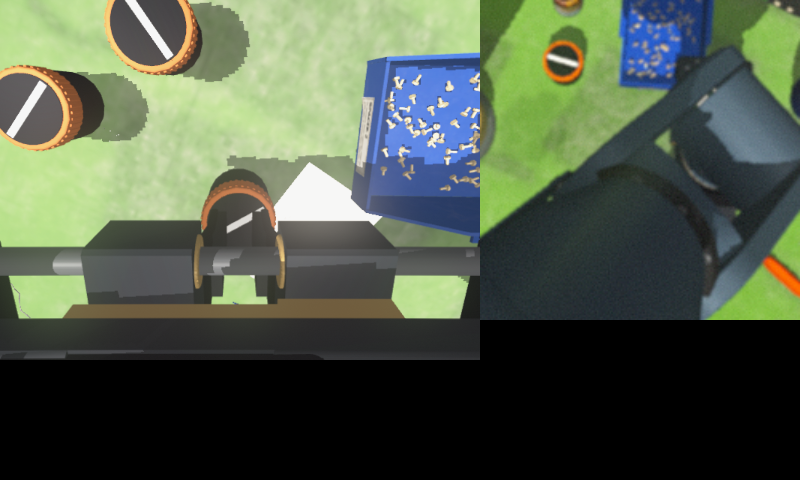

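The cap now sits ahead of the closing fingers, at about (238,210) in the left crop, so it was squeezed out. I'll measure where it is, then open and raise.

Call:
apply_moves:
  rows:
    - {"x": 0,"y": 0,"z": 0,"rx": 0,"ry": 0,"rz": 0,"claw": 60}
    - {"x": -10,"y": 0,"z": 0,"rx": 0,"ry": 0,"rz": 0,"claw": 60}
    - {"x": -20,"y": 0,"z": 0,"rx": 0,"ry": 0,"rz": 0,"claw": 60}
    - {"x": -30,"y": 0,"z": -10,"rx": 0,"ry": 0,"rz": 0,"claw": 60}
    - {"x": -30,"y": 0,"z": -50,"rx": 0,"ry": 0,"rz": 0,"claw": 60}
    - {"x": -30,"y": 0,"z": -90,"rx": 0,"ry": 0,"rz": 0,"claw": 60}
    - {"x": -30,"y": 0,"z": -110,"rx": 0,"ry": 0,"rz": 0,"claw": 60}
    - {"x": -30,"y": 0,"z": -110,"rx": 0,"ry": 0,"rz": 0,"claw": 60}
    - {"x": -30,"y": 0,"z": -110,"rx": 0,"ry": 0,"rz": 0,"claw": 60}
    - {"x": -30,"y": 0,"z": -110,"rx": 0,"ry": 0,"rz": 0,"claw": 60}

```text
time_s: 4.42
position: [0.4593, -0.3787, 0.1525]
tcp_rot: [[0.067, 0.998, -0.002], [0.998, -0.067, 0.002], [0.002, -0.002, -1.0]]
force: [0.3, -0.0, -0.0]
opening: 0.768
grasp_force: 0.0
```

Run:
```python
from h import *
s=read_state();print(s['position'],ang(np.array(s['tcp_rot'])[:,0]),s['opening'])
im,d,p=snap('wrist','w4')
P=world(p,*np.meshgrid(np.arange(640),np.arange(480)),d).reshape(480,640,3)
h=cv2.cvtColor(im,cv2.COLOR_RGB2HSV)
reg=(abs(P[:,:,0]-.4612)<.035)&(abs(P[:,:,1]+.34)<.06)&(P[:,:,2]>.03)&(P[:,:,2]<.06)
tp=reg&(abs(P[:,:,2]-.046)<.004);q=P[tp][:,:2]
print(tp.sum(),q.min(0),q.max(0),cv2.minEnclosingCircle(q.astype(np.float32)))
w=tp&(im.min(2)>150);r=P[w][:,:2];print(w.sum(),r.mean(0),ang(cv2.fitLine(r.astype(np.float32),cv2.DIST_HUBER,0,.01,.01).ravel()[:2]),P[tp][:,2].mean())
```

```text
[ 0.45928082 -0.37865399  0.15252892] 86.13150280810888 0.76752958384781
3340 [ 0.43828264 -0.37317013] [ 0.48402795 -0.32751338] ((0.46100592613220215, -0.35048526525497437), 0.023130442947149277)
339 [ 0.46146273 -0.35071641] 26.560862 0.04604539278694834
```

View pics/w4.png

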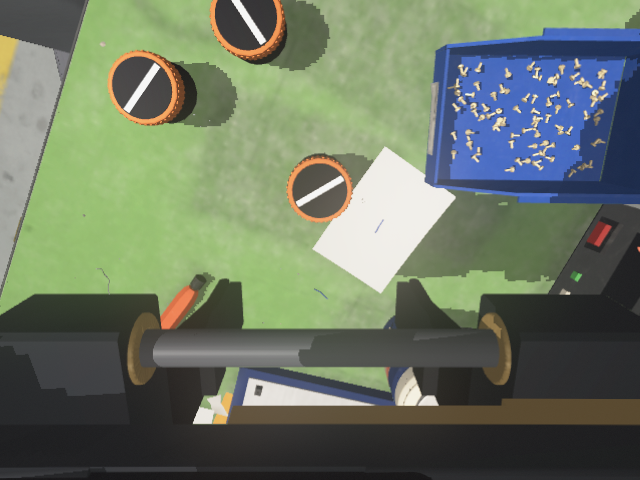

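The wrist view shows the cap untouched at (319,188), with fingers at (230,300) and (412,300). The fingers therefore closed somewhere other than at the cap. I'll locate them by depth.

Run:
```python
from h import *
L=load('w4');P=world(L,*np.meshgrid(np.arange(640),np.arange(480)),L['d']).reshape(480,640,3)
tcp=np.array([.4593,-.3787,.1525]);x=np.array([.067,.998,0]);y=np.array([.998,-.067,0])
for n,(u0,u1) in (('L',(180,245)),('R',(395,470))):
  Q=P[280:400,u0:u1].reshape(-1,3)-tcp;T=np.stack([Q@x,Q@y,-Q[:,2]],-1)*1000
  T=T[(abs(T[:,0])<40)&(abs(T[:,1])<65)&(T[:,2]>-60)&(T[:,2]<60)]
  print(n,len(T),np.percentile(T,[1,25,50,75,99],axis=0).round(1))
L=load('w3');d=L['d'];P=world(L,*np.meshgrid(np.arange(640),np.arange(480)),d).reshape(480,640,3)
for u,v in((320,280),(320,300),(280,330),(275,380),(292,385),(320,385),(345,385)):print(u,v,P[v,u].round(4))
cv2.imwrite('pics/c4.png',cv2.resize(L['im'][200:420,200:440,::-1],(720,600),interpolation=cv2.INTER_CUBIC)[:600])
```

```text
L 2697 [[-10.3 -44.6 -59.4]
 [ -2.2 -38.6 -51.3]
 [  8.5 -36.  -38.5]
 [  9.9 -33.5 -24.9]
 [ 10.8 -33.  -10.1]]
R 2710 [[-10.5  32.9 -59.4]
 [ -2.4  33.4 -51.1]
 [  8.4  36.  -38.5]
 [  9.9  38.6 -24.9]
 [ 10.7  44.9  -9.9]]
320 280 [ 0.463  -0.3421  0.0474]
320 300 [ 0.4623 -0.3516  0.0474]
280 330 [ 0.4559 -0.3165  0.1364]
275 380 [ 0.4503 -0.3425  0.117 ]
292 385 [ 0.4529 -0.3557  0.1014]
320 385 [ 4.572e-01 -4.302e-01  2.000e-04]
345 385 [ 0.4699 -0.3563  0.1021]
```

View pics/c4.png

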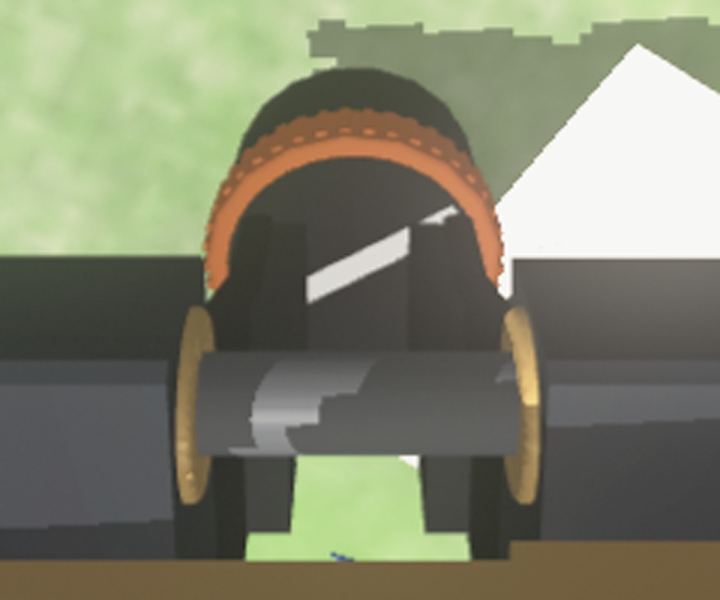

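The fingers are above the cap top, occluding the white line at (300,270) and (410,230) in the crop. So the real fingertips are not 25 mm ahead of the reported TCP. I'll measure their offset precisely.

Run:
```python
from h import *
for f,tcp in (('w2',[.45977,-.35196,.17051]),('w4',[.45928,-.37865,.15253])):
  L=load(f);P=world(L,*np.meshgrid(np.arange(640),np.arange(480)),L['d']).reshape(480,640,3)
  x=np.array([.067,.998,0]);y=np.array([.998,-.067,0])
  Q=(P-tcp)*1000;X=Q@x;Y=Q@y;Z=-Q[:,:,2]
  for u in(225,235,240,405,415):
    print(f,u,[(v,X[v,u].round(1),Y[v,u].round(1),Z[v,u].round(1)) for v in range(276,300,4)])
```

```text
w2 225 [(276, np.float64(-60.4), np.float64(-84.3), np.float64(170.8)), (280, np.float64(10.5), np.float64(-39.4), np.float64(-11.2)), (284, np.float64(10.8), np.float64(-38.3), np.float64(-16.0)), (288, np.float64(9.6), np.float64(-38.1), np.float64(-17.3)), (292, np.float64(9.1), np.float64(-37.5), np.float64(-20.4)), (296, np.float64(9.1), np.float64(-36.7), np.float64(-24.0))]
w2 235 [(276, np.float64(-60.2), np.float64(-75.2), np.float64(170.3)), (280, np.float64(-64.9), np.float64(-75.9), np.float64(172.3)), (284, np.float64(9.1), np.float64(-35.1), np.float64(-12.2)), (288, np.float64(9.0), np.float64(-34.3), np.float64(-16.1)), (292, np.float64(9.3), np.float64(-33.4), np.float64(-20.8)), (296, np.float64(7.9), np.float64(-33.3), np.float64(-21.5))]
w2 240 [(276, np.float64(-60.7), np.float64(-71.0), np.float64(171.4)), (280, np.float64(-64.4), np.float64(-71.2), np.float64(171.3)), (284, np.float64(8.7), np.float64(-33.2), np.float64(-11.1)), (288, np.float64(6.6), np.float64(-33.4), np.float64(-10.6)), (292, np.float64(5.0), np.float64(-33.4), np.float64(-11.2)), (296, np.f
[... 2017 characters left out ...]
oat64(154.4)), (280, np.float64(-56.7), np.float64(73.1), np.float64(152.9)), (284, np.float64(9.0), np.float64(36.2), np.float64(-12.2)), (288, np.float64(8.5), np.float64(35.5), np.float64(-15.4)), (292, np.float64(9.0), np.float64(34.5), np.float64(-20.5)), (296, np.float64(8.6), np.float64(34.0), np.float64(-23.3))]
w4 415 [(276, np.float64(-53.4), np.float64(81.6), np.float64(153.9)), (280, np.float64(10.3), np.float64(40.5), np.float64(-11.1)), (284, np.float64(10.3), np.float64(39.5), np.float64(-15.5)), (288, np.float64(9.9), np.float64(38.8), np.float64(-18.6)), (292, np.float64(10.0), np.float64(37.9), np.float64(-22.6)), (296, np.float64(8.9), np.float64(37.7), np.float64(-24.2))]
```

The pads are centred laterally, but the tips sit 10 mm behind the reported TCP, 35 mm short of the sheet value. So I lower the TCP to about z=0.009.

Call:
apply_moves:
  rows:
    - {"x": 14,"y": 0,"z": 10,"rx": 0,"ry": 0,"rz": 0,"claw": 60}
    - {"x": 28,"y": 0,"z": 40,"rx": 0,"ry": 0,"rz": 0,"claw": 60}
    - {"x": 28,"y": 0,"z": 75,"rx": 0,"ry": 0,"rz": 0,"claw": 60}
    - {"x": 28,"y": 0,"z": 100,"rx": 0,"ry": 0,"rz": 0,"claw": 60}
    - {"x": 28,"y": 0,"z": 115,"rx": 0,"ry": 0,"rz": 0,"claw": 60}
    - {"x": 28,"y": 0,"z": 128,"rx": 0,"ry": 0,"rz": 0,"claw": 60}
    - {"x": 28,"y": 0,"z": 138,"rx": 0,"ry": 0,"rz": 0,"claw": 60}
    - {"x": 28,"y": 0,"z": 143,"rx": 0,"ry": 0,"rz": 0,"claw": 60}
    - {"x": 28,"y": 0,"z": 143,"rx": 0,"ry": 0,"rz": 0,"claw": 60}

```text
time_s: 5.6
position: [0.4619, -0.3514, 0.0109]
tcp_rot: [[0.067, 0.998, 0.0], [0.998, -0.067, -0.0], [-0.0, 0.0, -1.0]]
force: [0.1, -0.1, -0.3]
opening: 0.765
grasp_force: 0.0
```

Call:
apply_moves:
  rows:
    - {"x": 0,"y": 0,"z": 0,"rx": 0,"ry": 0,"rz": 0,"claw": 150}
    - {"x": 0,"y": 0,"z": 0,"rx": 0,"ry": 0,"rz": 0,"claw": 255}
    - {"x": 0,"y": 0,"z": 0,"rx": 0,"ry": 0,"rz": 0,"claw": 255}
    - {"x": 0,"y": 0,"z": 0,"rx": 0,"ry": 0,"rz": 0,"claw": 255}
    - {"x": 0,"y": 0,"z": 0,"rx": 0,"ry": 0,"rz": 0,"claw": 255}
    - {"x": 0,"y": 0,"z": 0,"rx": 0,"ry": 0,"rz": 0,"claw": 255}

```text
time_s: 6.35
position: [0.462, -0.3515, 0.0112]
tcp_rot: [[0.067, 0.998, 0.0], [0.998, -0.067, -0.0], [-0.0, 0.0, -1.0]]
force: [0.3, 0.3, 4.0]
opening: 0.506
grasp_force: 30.0
```

Gripped at 44 mm with 30 N. Lift and move to where the wrist camera sees the holder.

Call:
apply_moves:
  rows:
    - {"x": 0,"y": 0,"z": -15,"rx": 0,"ry": 0,"rz": 0,"claw": 255}
    - {"x": 0,"y": 0,"z": -50,"rx": 0,"ry": 0,"rz": 0,"claw": 255}
    - {"x": 20,"y": 0,"z": -90,"rx": 0,"ry": 0,"rz": 0,"claw": 255}
    - {"x": 60,"y": 5,"z": -120,"rx": 0,"ry": 0,"rz": 0,"claw": 255}
    - {"x": 110,"y": 10,"z": -135,"rx": 0,"ry": 0,"rz": 0,"claw": 255}
    - {"x": 145,"y": 15,"z": -140,"rx": 0,"ry": 0,"rz": 0,"claw": 255}
    - {"x": 155,"y": 20,"z": -140,"rx": 0,"ry": 0,"rz": 0,"claw": 255}
    - {"x": 155,"y": 20,"z": -140,"rx": 0,"ry": 0,"rz": 0,"claw": 255}
    - {"x": 155,"y": 20,"z": -140,"rx": 0,"ry": 0,"rz": 0,"claw": 255}

```text
time_s: 7.48
position: [0.4922, -0.1992, 0.1506]
tcp_rot: [[0.068, 0.998, -0.0], [0.998, -0.068, -0.0], [-0.0, -0.0, -1.0]]
force: [0.2, 0.4, -0.2]
opening: 0.508
grasp_force: 30.0
```

Run:
```python
from h import *
s=read_state();print(s['position'],ang(np.array(s['tcp_rot'])[:,0]),s['opening'],s['grasp_force'],s['force'],s['joint_positions'][5])
snap('wrist','w5')
for f in('w5','top0'):
  L=load(f);im=L['im'];d=L['d'];P=world(L,*np.meshgrid(np.arange(640),np.arange(480)),d).reshape(480,640,3)
  near=np.hypot(P[:,:,0]-.5037,P[:,:,1]+.063)<.055
  pl=near&(abs(P[:,:,2]-.062)<.008);q=P[pl]
  h=cv2.cvtColor(im,cv2.COLOR_RGB2HSV)
  red=near&((h[:,:,0]<8)|(h[:,:,0]>172))&(h[:,:,1]>120)&(abs(P[:,:,2]-.062)<.01)
  r=P[red];print(f,pl.sum(),np.median(q[:,2]),red.sum())
  if red.sum()>6:
    _,lab,c=cv2.kmeans(r[:,:2].astype(np.float32),2,None,(3,50,1e-6),5,0);print(c,c.mean(0),np.hypot(*(c[0]-c[1])),ang(c[0]-c[1]))
  tip=near&(P[:,:,2]>.086)&(P[:,:,2]<.1);print('tip',tip.sum(),P[tip].mean(0) if tip.any() else '')
```

```text
[ 0.49223528 -0.19922104  0.15060091] 86.09196420285056 0.5080273531700588 29.99978307634592 [ 0.22704705  0.3613463  -0.23573294] -30.15689301140534
w5 9778 0.06155149509268329 124
[[ 0.5079121  -0.09303338]
 [ 0.50864583 -0.09926146]] [ 0.50827897 -0.09614742] 0.0062711537 96.71906
tip 646 [ 0.50357299 -0.07048582  0.0894846 ]
top0 1752 0.06245004146265576 16
[[ 0.50097555 -0.02990534]
 [ 0.508317   -0.09392276]] [ 0.5046463  -0.06191405] 0.064436994 96.54204
tip 160 [ 0.50386681 -0.06254149  0.09058541]
```

View pics/w5.png

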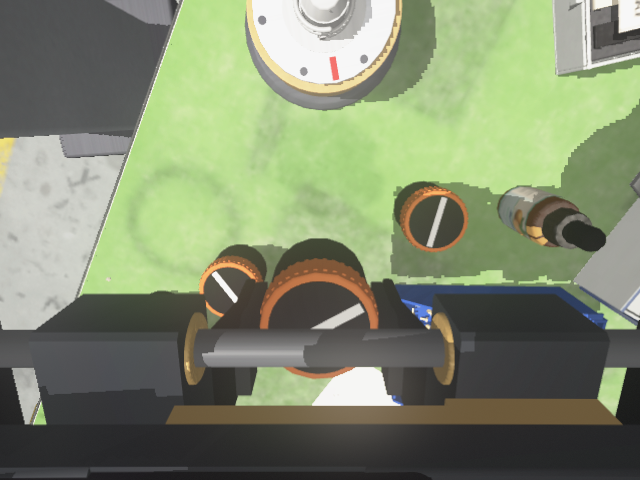

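The cap is held upright at (320,320); a red mark shows at (335,68). I'll fit the held cap's centre against the TCP.

Run:
```python
from h import *
L=load('w5');im=L['im'];P=world(L,*np.meshgrid(np.arange(640),np.arange(480)),L['d']).reshape(480,640,3)
tcp=np.array([.49224,-.19922,.1506]);x=np.array([.068,.998,0]);y=np.array([.998,-.068,0])
Q=(P-tcp)*1000;X=Q@x;Y=Q@y;Z=Q[:,:,2]
h=cv2.cvtColor(im,cv2.COLOR_RGB2HSV)
box=np.zeros((480,640),bool);box[255:385,250:385]=1
og=box&(h[:,:,0]<18)&(h[:,:,1]>120)&(abs(Z-35)<4)
print(og.sum(),np.median(Z[og]),cv2.minEnclosingCircle(np.stack([X[og],Y[og]],-1).astype(np.float32)))
w=box&(im.min(2)>140)&(abs(Z-35)<4);r=P[w][:,:2].astype(np.float32);print(w.sum(),ang(cv2.fitLine(r,cv2.DIST_HUBER,0,.01,.01).ravel()[:2]),np.median(Z[w]))
```

```text
2332 34.148120844041216 ((1.4911259412765503, 0.12734025716781616), 23.022838592529297)
476 23.698635 35.65776648239316
```

Call:
apply_moves:
  rows:
    - {"x": 10,"y": 0,"z": 0,"rx": 0,"ry": 0,"rz": -1,"claw": 255}
    - {"x": 30,"y": 1,"z": 0,"rx": 0,"ry": 0,"rz": -2.5,"claw": 255}
    - {"x": 55,"y": 2,"z": 0,"rx": 0,"ry": 0,"rz": -4,"claw": 255}
    - {"x": 80,"y": 2.5,"z": 0,"rx": 0,"ry": 0,"rz": -5.5,"claw": 255}
    - {"x": 105,"y": 3,"z": 0,"rx": 0,"ry": 0,"rz": -7,"claw": 255}
    - {"x": 125,"y": 3.7,"z": 0,"rx": 0,"ry": 0,"rz": -8.5,"claw": 255}
    - {"x": 137.4,"y": 3.7,"z": 0,"rx": 0,"ry": 0,"rz": -10,"claw": 255}
    - {"x": 137.4,"y": 3.7,"z": 0,"rx": 0,"ry": 0,"rz": -11.5,"claw": 255}
    - {"x": 137.4,"y": 3.7,"z": 0,"rx": 0,"ry": 0,"rz": -13,"claw": 255}
    - {"x": 137.4,"y": 3.7,"z": 0,"rx": 0,"ry": 0,"rz": -14,"claw": 255}

```text
time_s: 8.78
position: [0.5053, -0.0623, 0.1505]
tcp_rot: [[-0.986, 0.169, -0.0], [0.169, 0.986, -0.0], [0.0, -0.0, -1.0]]
force: [-0.9, 0.4, -1.5]
opening: 0.506
grasp_force: 30.0
```

Call:
apply_moves:
  rows:
    - {"x": 0,"y": 0,"z": 0,"rx": 0,"ry": 0,"rz": -1.5,"claw": 255}
    - {"x": 0,"y": 0,"z": 0,"rx": 0,"ry": 0,"rz": -3,"claw": 255}
    - {"x": 0,"y": 0,"z": 0,"rx": 0,"ry": 0,"rz": -4.5,"claw": 255}
    - {"x": 0,"y": 0,"z": 0,"rx": 0,"ry": 0,"rz": -6,"claw": 255}
    - {"x": 0,"y": 0,"z": 0,"rx": 0,"ry": 0,"rz": -6.5,"claw": 255}
    - {"x": 0,"y": 0,"z": 0,"rx": 0,"ry": 0,"rz": -6.5,"claw": 255}
    - {"x": 0,"y": 0,"z": 0,"rx": 0,"ry": 0,"rz": -6.5,"claw": 255}

```text
time_s: 9.65
position: [0.5052, -0.0618, 0.1507]
tcp_rot: [[-0.874, -0.485, -0.0], [-0.485, 0.874, 0.0], [0.0, 0.0, -1.0]]
force: [0.5, -0.2, -0.4]
opening: 0.51
grasp_force: 30.0
```

Run:
```python
from h import *
s=read_state();print(s['joint_positions'],s['force'],s['moment'],s['grasp_force'])
cmd(.5052,-.0624,.10,209)
```

```text
[-1.95722351e+01  2.66078381e+01  1.02251933e+02 -4.53835783e-03
  5.11566861e+01 -1.38605823e+02] [ 0.49982043 -0.21283187 -0.44572286] [ 0.15560401 -0.10911801 -0.01694874] 30.000042859464884
now [ 0.5052 -0.0618  0.1507] yaw -150.96 t 9.65 -> shift [ 0.24 -0.53 50.66] rz 0.006
```

Call:
apply_moves:
  rows:
    - {"x": 0.2,"y": -0.5,"z": 12,"rx": 0,"ry": 0,"rz": 0,"claw": 255}
    - {"x": 0.2,"y": -0.5,"z": 30,"rx": 0,"ry": 0,"rz": 0,"claw": 255}
    - {"x": 0.2,"y": -0.5,"z": 42,"rx": 0,"ry": 0,"rz": 0,"claw": 255}
    - {"x": 0.2,"y": -0.5,"z": 50,"rx": 0,"ry": 0,"rz": 0,"claw": 255}
    - {"x": 0.2,"y": -0.5,"z": 55,"rx": 0,"ry": 0,"rz": 0,"claw": 255}
    - {"x": 0.2,"y": -0.5,"z": 55,"rx": 0,"ry": 0,"rz": 0,"claw": 255}

```text
time_s: 10.4
position: [0.5052, -0.0617, 0.0956]
tcp_rot: [[-0.873, -0.487, -0.0], [-0.487, 0.873, 0.0], [0.0, 0.0, -1.0]]
force: [0.2, 0.5, -1.4]
opening: 0.503
grasp_force: 30.0
```

Call:
apply_moves:
  rows:
    - {"x": 0,"y": 0,"z": 1,"rx": 0,"ry": 0,"rz": 0,"claw": 255}
    - {"x": 0,"y": 0,"z": 2,"rx": 0,"ry": 0,"rz": 0,"claw": 255}
    - {"x": 0,"y": 0,"z": 3,"rx": 0,"ry": 0,"rz": 0,"claw": 255}
    - {"x": 0,"y": 0,"z": 4,"rx": 0,"ry": 0,"rz": 0,"claw": 255}
    - {"x": 0,"y": 0,"z": 5,"rx": 0,"ry": 0,"rz": 0,"claw": 255}
    - {"x": 0,"y": 0,"z": 6,"rx": 0,"ry": 0,"rz": 0,"claw": 255}
    - {"x": 0,"y": 0,"z": 7,"rx": 0,"ry": 0,"rz": 0,"claw": 255}
    - {"x": 0,"y": 0,"z": 8,"rx": 0,"ry": 0,"rz": 0,"claw": 255}

```text
time_s: 11.4
position: [0.5052, -0.0617, 0.0878]
tcp_rot: [[-0.873, -0.487, -0.0], [-0.487, 0.873, 0.0], [0.0, 0.0, -1.0]]
force: [0.6, 0.3, -0.7]
opening: 0.507
grasp_force: 30.0
```

Call:
apply_moves:
  rows:
    - {"x": 0,"y": 0,"z": 0.6,"rx": 0,"ry": 0,"rz": 0,"claw": 255}
    - {"x": 0,"y": 0,"z": 1.2,"rx": 0,"ry": 0,"rz": 0,"claw": 255}
    - {"x": 0,"y": 0,"z": 1.8,"rx": 0,"ry": 0,"rz": 0,"claw": 255}
    - {"x": 0,"y": 0,"z": 2.4,"rx": 0,"ry": 0,"rz": 0,"claw": 255}
    - {"x": 0,"y": 0,"z": 2.8,"rx": 0,"ry": 0,"rz": 0,"claw": 255}

```text
time_s: 12.02
position: [0.5052, -0.0617, 0.085]
tcp_rot: [[-0.873, -0.487, 0.0], [-0.487, 0.873, -0.0], [-0.0, -0.0, -1.0]]
force: [0.4, 0.5, -0.7]
opening: 0.507
grasp_force: 30.0
```

Call:
apply_moves:
  rows:
    - {"x": 0,"y": 0,"z": 0.5,"rx": 0,"ry": 0,"rz": 0,"claw": 255}
    - {"x": 0,"y": 0,"z": 1,"rx": 0,"ry": 0,"rz": 0,"claw": 255}
    - {"x": 0,"y": 0,"z": 1.5,"rx": 0,"ry": 0,"rz": 0,"claw": 255}

```text
time_s: 12.4
position: [0.5054, -0.0617, 0.084]
tcp_rot: [[-0.873, -0.487, 0.0], [-0.487, 0.873, -0.0], [-0.0, -0.0, -1.0]]
force: [-1.3, 0.9, 6.0]
opening: 0.506
grasp_force: 30.0
```

Contact at cap_mid of about 96 mm, as predicted. Now screw clockwise (+rz) on the helix, turning about the cap centre (1.2 mm ahead in tool x).

Call:
apply_moves:
  rows:
    - {"x": 0.01,"y": -0.13,"z": 0.27,"rx": 0,"ry": 0,"rz": 1,"claw": 255}
    - {"x": 0.03,"y": -0.25,"z": 0.53,"rx": 0,"ry": 0,"rz": 2,"claw": 255}
    - {"x": 0.06,"y": -0.37,"z": 0.8,"rx": 0,"ry": 0,"rz": 3,"claw": 255}
    - {"x": 0.1,"y": -0.49,"z": 1.07,"rx": 0,"ry": 0,"rz": 4,"claw": 255}
    - {"x": 0.16,"y": -0.6,"z": 1.33,"rx": 0,"ry": 0,"rz": 5,"claw": 255}
    - {"x": 0.23,"y": -0.71,"z": 1.6,"rx": 0,"ry": 0,"rz": 6,"claw": 255}
    - {"x": 0.31,"y": -0.8,"z": 1.87,"rx": 0,"ry": 0,"rz": 7,"claw": 255}
    - {"x": 0.4,"y": -0.89,"z": 2.13,"rx": 0,"ry": 0,"rz": 8,"claw": 255}
    - {"x": 0.49,"y": -0.97,"z": 2.4,"rx": 0,"ry": 0,"rz": 9,"claw": 255}
    - {"x": 0.6,"y": -1.04,"z": 2.67,"rx": 0,"ry": 0,"rz": 10,"claw": 255}

```text
time_s: 13.65
position: [0.5061, -0.0633, 0.0815]
tcp_rot: [[-0.857, 0.516, 0.002], [0.516, 0.857, -0.001], [-0.002, 0.0, -1.0]]
force: [-0.1, 0.1, 2.9]
opening: 0.507
grasp_force: 30.0
```

Call:
apply_moves:
  rows:
    - {"x": 0.01,"y": -0.13,"z": 0.27,"rx": 0,"ry": 0,"rz": 1,"claw": 255}
    - {"x": 0.03,"y": -0.25,"z": 0.53,"rx": 0,"ry": 0,"rz": 2,"claw": 255}
    - {"x": 0.06,"y": -0.37,"z": 0.8,"rx": 0,"ry": 0,"rz": 3,"claw": 255}
    - {"x": 0.1,"y": -0.49,"z": 1.07,"rx": 0,"ry": 0,"rz": 4,"claw": 255}
    - {"x": 0.16,"y": -0.6,"z": 1.33,"rx": 0,"ry": 0,"rz": 5,"claw": 255}
    - {"x": 0.23,"y": -0.71,"z": 1.6,"rx": 0,"ry": 0,"rz": 6,"claw": 255}
    - {"x": 0.31,"y": -0.8,"z": 1.87,"rx": 0,"ry": 0,"rz": 7,"claw": 255}
    - {"x": 0.4,"y": -0.89,"z": 2.13,"rx": 0,"ry": 0,"rz": 8,"claw": 255}
    - {"x": 0.49,"y": -0.97,"z": 2.4,"rx": 0,"ry": 0,"rz": 9,"claw": 255}
    - {"x": 0.6,"y": -1.04,"z": 2.67,"rx": 0,"ry": 0,"rz": 10,"claw": 255}

```text
time_s: 14.9
position: [0.5053, -0.064, 0.0788]
tcp_rot: [[0.018, 1.0, 0.002], [1.0, -0.018, -0.001], [-0.001, 0.002, -1.0]]
force: [0.0, -0.6, 3.3]
opening: 0.505
grasp_force: 30.0
```

Call:
apply_moves:
  rows:
    - {"x": 0.01,"y": -0.13,"z": 0.27,"rx": 0,"ry": 0,"rz": 1,"claw": 255}
    - {"x": 0.03,"y": -0.25,"z": 0.53,"rx": 0,"ry": 0,"rz": 2,"claw": 255}
    - {"x": 0.06,"y": -0.37,"z": 0.8,"rx": 0,"ry": 0,"rz": 3,"claw": 255}
    - {"x": 0.1,"y": -0.49,"z": 1.07,"rx": 0,"ry": 0,"rz": 4,"claw": 255}
    - {"x": 0.16,"y": -0.6,"z": 1.33,"rx": 0,"ry": 0,"rz": 5,"claw": 255}
    - {"x": 0.23,"y": -0.71,"z": 1.6,"rx": 0,"ry": 0,"rz": 6,"claw": 255}
    - {"x": 0.31,"y": -0.8,"z": 1.87,"rx": 0,"ry": 0,"rz": 7,"claw": 255}
    - {"x": 0.4,"y": -0.89,"z": 2.13,"rx": 0,"ry": 0,"rz": 8,"claw": 255}
    - {"x": 0.49,"y": -0.97,"z": 2.4,"rx": 0,"ry": 0,"rz": 9,"claw": 255}
    - {"x": 0.6,"y": -1.04,"z": 2.67,"rx": 0,"ry": 0,"rz": 10,"claw": 255}

```text
time_s: 16.15
position: [0.504, -0.0634, 0.0761]
tcp_rot: [[0.875, 0.484, 0.002], [0.484, -0.875, -0.001], [0.001, 0.002, -1.0]]
force: [0.2, -0.2, 3.2]
opening: 0.506
grasp_force: 30.0
```

Run:
```python
from h import *
s=read_state();print(s['joint_positions'],s['force'],s['moment'],s['grasp_force'],ang(np.array(s['tcp_rot'])[:,0]),s['position'])
```

```text
[-1.97766558e+01  3.38255578e+01  1.05662551e+02 -3.31443359e-02
  4.03825120e+01  4.12841144e+01] [ 0.24650515 -0.23711506  3.15686068] [-0.15443547  0.08394981 -0.01422842] 29.99622529372573 28.96452005424776 [ 0.50401239 -0.06339174  0.07609349]
```

Call:
apply_moves:
  rows:
    - {"x": 0.01,"y": -0.13,"z": 0.27,"rx": 0,"ry": 0,"rz": 1,"claw": 255}
    - {"x": 0.03,"y": -0.25,"z": 0.53,"rx": 0,"ry": 0,"rz": 2,"claw": 255}
    - {"x": 0.06,"y": -0.37,"z": 0.8,"rx": 0,"ry": 0,"rz": 3,"claw": 255}
    - {"x": 0.1,"y": -0.49,"z": 1.07,"rx": 0,"ry": 0,"rz": 4,"claw": 255}
    - {"x": 0.16,"y": -0.6,"z": 1.33,"rx": 0,"ry": 0,"rz": 5,"claw": 255}
    - {"x": 0.23,"y": -0.71,"z": 1.6,"rx": 0,"ry": 0,"rz": 6,"claw": 255}
    - {"x": 0.31,"y": -0.8,"z": 1.87,"rx": 0,"ry": 0,"rz": 7,"claw": 255}

```text
time_s: 17.02
position: [0.504, -0.0625, 0.0742]
tcp_rot: [[0.974, -0.226, 0.002], [-0.226, -0.974, -0.001], [0.002, 0.001, -1.0]]
force: [-0.0, 0.2, 3.3]
opening: 0.505
grasp_force: 30.0
```

Run:
```python
from h import *
s=read_state();print(s['force'],s['moment'],s['grasp_force'],ang(np.array(s['tcp_rot'])[:,0]),s['position'])
```

```text
[-0.00860849  0.20304463  3.28352494] [-0.06030166  0.00600173  0.00618569] 29.996307995170355 -13.04226831829186 [ 0.50395723 -0.06250845  0.07420281]
```

Call:
apply_moves:
  rows:
    - {"x": 0.01,"y": -0.13,"z": 0.27,"rx": 0,"ry": 0,"rz": 1,"claw": 255}
    - {"x": 0.03,"y": -0.25,"z": 0.53,"rx": 0,"ry": 0,"rz": 2,"claw": 255}

```text
time_s: 17.27
position: [0.5033, -0.0622, 0.0736]
tcp_rot: [[0.906, -0.423, 0.001], [-0.423, -0.906, -0.001], [0.001, 0.001, -1.0]]
force: [-2.3, -1.3, 6.2]
opening: 0.506
grasp_force: 30.0
```

Run:
```python
from h import *
s=read_state();print(s['force'],s['moment'],s['grasp_force'],ang(np.array(s['tcp_rot'])[:,0]),s['position'])
```

```text
[-2.28084478 -1.31278953  6.24466211] [-0.06754017  0.44564188  0.06772232] 29.996466832235456 -25.01486223028463 [ 0.50334119 -0.0621573   0.07362892]
```

Moments are rising at cap_mid of about 85.5 mm: the stop. Press on a little and hold.

Call:
apply_moves:
  rows:
    - {"x": 0,"y": -0.1,"z": 0.1,"rx": 0,"ry": 0,"rz": 0.7,"claw": 255}
    - {"x": 0,"y": -0.2,"z": 0.2,"rx": 0,"ry": 0,"rz": 1.3,"claw": 255}
    - {"x": 0,"y": -0.2,"z": 0.2,"rx": 0,"ry": 0,"rz": 1.3,"claw": 255}
    - {"x": 0,"y": -0.2,"z": 0.2,"rx": 0,"ry": 0,"rz": 1.3,"claw": 255}

```text
time_s: 17.77
position: [0.5036, -0.0622, 0.0736]
tcp_rot: [[0.844, -0.536, 0.001], [-0.536, -0.844, -0.002], [0.002, 0.001, -1.0]]
force: [-1.1, -1.6, 5.5]
opening: 0.503
grasp_force: 30.0
```

Run:
```python
from h import *
s=read_state();print(s['force'],s['moment'],s['grasp_force'],ang(np.array(s['tcp_rot'])[:,0]),s['position'],s['joint_positions'][5])
im,d,p=snap('wrist','w6')
cv2.imwrite('pics/c6.png',im[180:420,150:490,::-1].repeat(2,0).repeat(2,1))
P=world(p,*np.meshgrid(np.arange(640),np.arange(480)),d).reshape(480,640,3)
w=(im.min(2)>130)&(abs(P[:,:,2]-.109)<.004)&(np.hypot(P[:,:,0]-.504,P[:,:,1]+.0625)<.022);r=P[w]
print(w.sum(),ang(cv2.fitLine(r[:,:2].astype(np.float32),cv2.DIST_HUBER,0,.01,.01).ravel()[:2]) if w.any() else '',np.median(r[:,2]))
```

```text
[-1.1216429  -1.56975162  5.54498803] [-0.08901947  0.17899161  0.75838381] 29.999352553859353 -32.40242292416398 [ 0.50362991 -0.06222503  0.07356199] 102.87389958702761
481 86.83325 0.1091650606268614
```

View pics/c6.png

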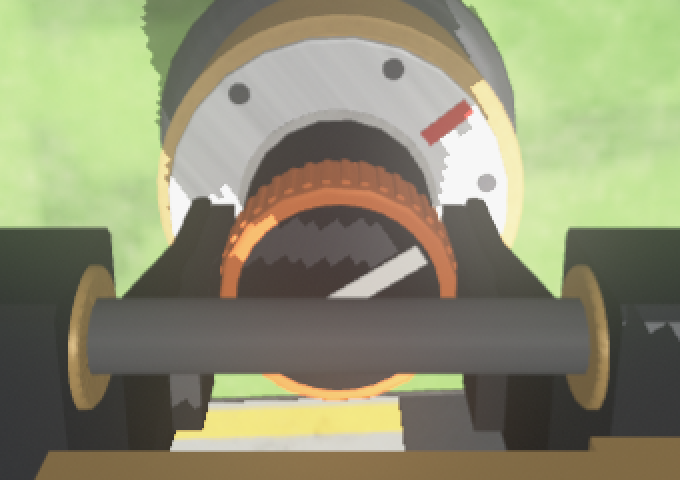

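Firmly at the stop: 0.76 N·m, and the white line points toward the red mark at crop (447,122), cap line about 88–95°. Now back off about 95°, including the wind-up.

Call:
apply_moves:
  rows:
    - {"x": 0,"y": 0.13,"z": -0.1,"rx": 0,"ry": 0,"rz": -1,"claw": 255}
    - {"x": 0.03,"y": 0.25,"z": -0.4,"rx": 0,"ry": 0,"rz": -2,"claw": 255}
    - {"x": 0.06,"y": 0.37,"z": -0.7,"rx": 0,"ry": 0,"rz": -3,"claw": 255}
    - {"x": 0.1,"y": 0.49,"z": -1,"rx": 0,"ry": 0,"rz": -4,"claw": 255}
    - {"x": 0.16,"y": 0.6,"z": -1.27,"rx": 0,"ry": 0,"rz": -5,"claw": 255}
    - {"x": 0.23,"y": 0.71,"z": -1.53,"rx": 0,"ry": 0,"rz": -6,"claw": 255}
    - {"x": 0.31,"y": 0.8,"z": -1.8,"rx": 0,"ry": 0,"rz": -7,"claw": 255}
    - {"x": 0.4,"y": 0.89,"z": -2.07,"rx": 0,"ry": 0,"rz": -8,"claw": 255}
    - {"x": 0.49,"y": 0.97,"z": -2.33,"rx": 0,"ry": 0,"rz": -9,"claw": 255}
    - {"x": 0.6,"y": 1.04,"z": -2.6,"rx": 0,"ry": 0,"rz": -10,"claw": 255}

```text
time_s: 19.08
position: [0.5039, -0.063, 0.0761]
tcp_rot: [[0.887, 0.462, 0.002], [0.462, -0.887, -0.0], [0.002, 0.001, -1.0]]
force: [-0.5, -0.3, 3.9]
opening: 0.509
grasp_force: 30.0
```

```bash
cat > line.py <<'E'
from h import *
import sys
s=read_state();print(s['force'],s['moment'],s['grasp_force'],ang(np.array(s['tcp_rot'])[:,0]),s['position'],s['time_s'])
im,d,p=snap('wrist',sys.argv[1])
P=world(p,*np.meshgrid(np.arange(640),np.arange(480)),d).reshape(480,640,3)
zt=s['position'][2]+.035
w=(im.min(2)>130)&(abs(P[:,:,2]-zt)<.005)&(np.hypot(P[:,:,0]-.504,P[:,:,1]+.0625)<.022);r=P[w]
if w.sum()>20: print(w.sum(),ang(cv2.fitLine(r[:,:2].astype(np.float32),cv2.DIST_HUBER,0,.01,.01).ravel()[:2]),np.median(r[:,2]))
E
python3 line.py w7
```

```text
[-0.52366372 -0.25957065  3.88140644] [-0.03953386  0.02691969 -0.03059226] 29.99963728711009 27.515843095995564 [ 0.50393352 -0.06301608  0.076063  ] 19.075
491 -34.0218 0.11172797174007881
```

Call:
apply_moves:
  rows:
    - {"x": 0,"y": 0.13,"z": -0.3,"rx": 0,"ry": 0,"rz": -1,"claw": 255}
    - {"x": 0.03,"y": 0.25,"z": -0.6,"rx": 0,"ry": 0,"rz": -2,"claw": 255}
    - {"x": 0.06,"y": 0.37,"z": -0.9,"rx": 0,"ry": 0,"rz": -3,"claw": 255}
    - {"x": 0.1,"y": 0.49,"z": -1.2,"rx": 0,"ry": 0,"rz": -4,"claw": 255}
    - {"x": 0.16,"y": 0.6,"z": -1.5,"rx": 0,"ry": 0,"rz": -5,"claw": 255}
    - {"x": 0.23,"y": 0.71,"z": -1.8,"rx": 0,"ry": 0,"rz": -6,"claw": 255}
    - {"x": 0.27,"y": 0.76,"z": -2,"rx": 0,"ry": 0,"rz": -6.5,"claw": 255}
    - {"x": 0.27,"y": 0.76,"z": -2,"rx": 0,"ry": 0,"rz": -6.5,"claw": 255}
    - {"x": 0.27,"y": 0.76,"z": -2,"rx": 0,"ry": 0,"rz": -6.5,"claw": 255}

```text
time_s: 20.25
position: [0.5042, -0.0635, 0.0778]
tcp_rot: [[0.403, 0.915, 0.001], [0.915, -0.403, -0.0], [0.0, 0.001, -1.0]]
force: [0.9, -0.5, 4.0]
opening: 0.508
grasp_force: 30.0
```

```bash
python3 line.py w8
```

```text
[ 0.86699999 -0.48895132  3.95517777] [-0.00757772 -0.04809296  0.01649289] 29.9998233653605 66.2637407569941 [ 0.50419525 -0.06348936  0.07779877] 20.25
469 5.3315277 0.1133993239608283
```

The line lies at 5.3° against the 6.7° target, cap_mid is about 90 mm up, and the grip is 30 N at rest. Handing in.

```bash
python3 -c "
from rig import *
print(hand_in())"
```

```text
the job is handed in; nothing more can be done
None
```

I handed the job in at about 20 s. I screwed the cap down to the stop and backed it off about 91° from the red-mark line. It is held still at a 30 N grip with cap_mid about 90 mm up. The bin and bottles were not touched as far as I could see, and I got no verdict back.

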